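Key the bench switch and hold it on

TASK

Switch the bench power on at the grey box and hold it on: swing the black guard lever aside to its stop, take the red-headed key out of the wooden stand, push it straight down into the keyhole until it is fully home (the pins inside are sticky, so wiggle it a little if it drags), and only then turn it a quarter turn clockwise, seen from above, to its stop. The switch springs back if let go, so finish while still gripping the key in the turned position. Leave the grey-headed key and the carved wooden blocks where they are.

Things in the scene. Friction and masses are not known exactly. Their poses are not given: they have to be found in the camera images.
- lock: Fixed grey steel switch box, 150 mm (x) by 110 mm (y) by 60 mm high; its place and yaw vary. Origin: centre of its underside; z up. On its flat top: the keyhole with a brass rim at x = -15 mm, y = 0; the guard lever's pivot at x = +40 mm, y = 0; a small green lamp, 12 mm high, at x = +55 mm, y = +34 mm.
- keyhole (a point): Centre of the keyhole's mouth, on the box's top, 60 mm above the bench. The slot is 18 mm long along the box's x, 8 mm wide along its y. The top plate is 6 mm thick; just below it begins the turning cylinder with the same slot (1 mm play each side of the blade). A key, either way round, can turn only in the last 4 mm of the way down, when its blade is below the plate.
- keyhole_floor (a point): Bottom of the keyhole, 29 mm straight below its mouth. A key that is fully home stands with its tip here.
- lever (a joint): Black guard lever, 18 mm wide, 6 mm thick, 2 mm above the box's top; swings level about an upright pivot. 0 = along the box's -x, over the keyhole; grows anticlockwise from above as it swings to the box's -y side, to its stop at 1.6 rad. Starts at 0 to 0.15, blocking the keyhole. Stiff hinge (about 1 N at the post): stays where it is left.
- lever_pivot (a point): Point on the guard lever's upright pivot axis, 68 mm above the bench.
- lever_post (a point): Top of the yellow upright post at the lever's free end, 98 mm above the bench, 85 mm from the pivot. The post is round, 14 mm in diameter, and stands 30 mm above the lever: pinch it or push it sideways.
- cylinder (a joint): Lock cylinder. 0 = rest, slot along the box's x; grows clockwise from above to a hard stop at 1.5 rad. A spring turns it back: 0.04 N m at 0, 0.14 N m at the stop. Only a key turns it. Two sprung pins in it rub on the blade's narrow edges: from about 15 mm below the mouth the way down takes a push of up to about 15 N.
- red_key: The key to use, 45 g, upright, tip down, loose in a slot of the stand. Origin: the tip; z up the key, x along its width, y across its thickness; same both ways round. Steel tip tapers from 9 x 3 to 16 x 6 mm over 8 mm; blade 16 (x) x 6 mm (y) up to 19 mm; round neck 6 mm thick up to 34 mm; red head 28 mm wide (x), 10 mm thick (y), 34 to 76 mm above the tip. Grip the head across its thickness.
- grey_key: The other key, of the same shape, with a grey head, in the stand's other slot. Leave it.
- stand: Fixed wooden block, 60 mm (x) by 180 mm (y) by 45 mm high; origin: centre of its underside. Two upright slots at y = -50 mm and +50 mm, x = 0, 25 mm deep, along the stand's x, hold the keys; their tips are 20 mm above the bench. Either key may be in either slot.
- block_leaf: Carved wooden block, 60 x 60 x 22 mm, pale wood with a round leaf motif, lies on the bench. Origin: centre of its underside. Leave it.
- block_star: Carved wooden block, 60 x 60 x 22 mm, pale wood with a star, lies on the bench. Origin: centre of its underside. Leave it.
- block_red: Carved wooden block, 60 x 60 x 22 mm, red with a star, lies on the bench. Origin: centre of its underside. Leave it.
Mind the look-alikes: they are no part of the job. Of the things like the lock, leave any that is turquoise; of the rest the larger one is meant.

How it is judged (in metres and radians):
On the way, in this order (a step that is already met when the one before it is completed fails the run):
1. the guard lever is swung aside, past 1.2 rad (value of joint lever above 1.2 rad), for 0.2 s.
2. the red key is fully home in the keyhole (tip within 3 mm of the floor, within 4 mm of the axis) with the cylinder not yet turned (below 0.3 rad) (z of red_key in the frame of keyhole_floor below 0.003 m and horizontal distance between red_key and keyhole below 0.004 m and value of joint cylinder below 0.3 rad), for 0.1 s.
At the end, for the whole second after the job is handed in: Through the last second: red key gripped (over 2 N), tip within 5 mm of the keyhole floor and axis, upright within 0.2 rad; cylinder past 1.3 rad; lever past 1.2 rad; grey key and blocks within 20 mm of their starts (value of joint cylinder above 1.3 rad and z of red_key in the frame of keyhole_floor below 0.005 m and horizontal distance between red_key and keyhole below 0.005 m and angle between red_key's own z axis and vertical below 0.2 rad and contact force between the fingers and red_key above 2 N and value of joint lever above 1.2 rad and distance of each of grey_key, block_leaf, block_star, block_red from where it was at the start of the episode below 0.02 m); the arm keeps its last pose, push and grip.
It fails at once if the grey key is moved by more than 20 mm (distance of grey_key from where it was at the start of the episode above 0.02 m).
It fails at once if a carved block is moved by more than 20 mm (distance of any of block_leaf, block_star, block_red from where it was at the start of the episode above 0.02 m).
It also fails if it takes over 72 s, if anything falls off the work surface, if the arm or the gripper's body presses on something with over 40 N, if the wrist force passes 120 N, or if a joint passes its speed limit or range.

ROBOT

A 6-joint arm with a two-finger parallel gripper is mounted at the origin on the work surface. World frame = base frame: x ahead of the robot, y to its left, z up, the work surface at z = 0. Lengths are in mm, angles in rad, forces in N, time in s.
With the tool pointing down it reaches from about 425 to 1125 mm from the base axis. Payload 14.9 kg.
Tool frame: the origin (TCP) lies at the very end of the fingers, on their centre line; the grasp point (between the pads) lies 19 mm behind it; z points along the fingers, y is the line along which they close (so a half turn about z gives the same grasp; the last joint's range is limited). The gripper opens to 91 mm and grips with 3 to 60 N. Pads are 32 mm wide; open, the fingers measure 118 mm over their backs; the gripper's body (76 mm by 178 mm) begins 60 mm behind the grasp point.
Start: joints at [-0.033, 0.379, 1.734, -0, 1.028, -0.033], TCP at [700.013, -0.006, 213.932] pointing down, gripper open.
Joint ranges: [-2.77, 2.77], [-0.74, 2.19], [0, 2.66], [-1.06, 4.2], [0.31, 2.87], [-3.08, 3.08]. Speed limits (rad/s): [1.89, 1.89, 2.39, 3.14, 3.14, 3.14].

INTERFACE

Orientations are given as a 3x3 rotation matrix whose columns are the frame's x, y, z axes.
In Python, from workcell import manip, eyes, job gives the robot as it stands.
- The arm moves only by the tool step_arm, never from a script. Its argument "motion" is a list of rows, each a list of 3 entries, a list of its own where there are three numbers: the closure in counts, from 0 (fully open) to 255 (shut), then the shift along the tool's x, y, z in mm, then the turn, a rotation vector about the tool's x, y, z in degrees. In form: [[jaw, [dx, dy, dz], [wx, wy, wz]], ...]. A call has 1 to 10 rows; each row is the pose to reach, as a shift and turn from the pose commanded when the call began, along the tool's axes at that moment; what a row does not reach only later rows make up. A row lasts 1/8 s, in which the tool goes at most 62.5 mm and 10.7 degrees, less where a joint would pass 70% of its speed; a pose out of reach is approached as far as the arm can. A call with a gripper value outside its range is refused whole. The fingers move at their own pace and stop on an object; the grip force is fixed at half the most. Time passes only in rows, so rows that repeat a pose let the fingers close. It gives the time, the measured TCP pose, the force, the opening and the grip force at its end, in the units of the state.
- manip.read_state(): the state, without advancing time (a new reading comes with each control period).
- eyes.read_camera(name): name is "scene" or "side" or "wrist"; returns a dict with "color" (420x560x3 uint8, red, green, blue), "vertical_fov" (degrees; the focal length in pixels is half the picture's height over the tangent of half this angle, whatever the lens; pixels are square), "cx", "cy" (the principal point, pixels), "extrinsics" (4x4, takes a point from world to camera coordinates). Camera axes: x right, y up, looking along -z (the intrinsics and any distortion apply to the point x, -y, -z); pixel columns grow to the right and rows downward; lengths in mm; the calibration is good to about 2 mm. The wrist camera is an equidistant fisheye: a pixel r from the principal point sees the ray r / f radians off the axis. A picture is of the moment at which its call begins. There is no depth.
- job.finish_job(): hands the job in; it is judged then, once.
Trained networks look in the newest picture that a camera, given by its name, has taken for a name from the list of things; names that differ only in an ending like _2 or _b are one class to them, and where a whole thing is asked for, a point or a joint stands for the part that bears it (a point fixed in the world has none). Each returns a list of dicts, best first, with "conf" (0 to 1); they miss things now and then, are a little off and sometimes report something else, mostly with a low value. They report only what shows in the picture. A call takes as long as a camera call. They do not tell look-alikes from the thing itself.
- eyes.look_for(camera, target): "position" ([column, row] in pixels, amid what is visible of it).
The state is a dict: "t": time; "qpos": joint angles; "qd": joint speeds; "effort": joint torques, N m; "position": TCP position; "orientation": TCP orientation; "force": force on the tool from outside, world axes, zero at the start; "torque": the same for the moment, N m; "finger_gap": finger opening in mm; "finger_force": force on a finger pad.
Only numpy, scipy, OpenCV 4.12 (cv2) and the standard library are available. Lean on these libraries where they do the work, as an engineer would, in place of code of your own. Each camera call takes 0.05 s, during which the arm holds its last target. There are 200 camera calls.

## Working session

There is one attempt and no reset: what is moved stays moved. The work goes in short steps, Python scripts to look and compute and a tool call to move; the robot and the scene stay as the last step left them, time stands still between calls to the robot, and variables do not carry over. Pictures are saved under pics/ and viewed, at most 10 in all, crops included, and the job is handed in when it is done.

Besides the shell and the picture viewer there is one more tool, called as name(argument=value, ...), one argument or row to a line, values as JSON. step_arm: Moves the arm, as the interface text tells. Its arguments: {"type":"object","properties":{"motion":{"type":"array","items":{"type":"array"}}},"required":["motion"]}

```bash
mkdir -p pics; cat > h.py <<'E'
import numpy as np,cv2
from workcell import manip,eyes,job
def cam(n,save=None):
    c=eyes.read_camera(n)
    if save: cv2.imwrite('pics/'+save,c['color'][:,:,::-1])
    return c
def f_of(c): return 210/np.tan(np.radians(c['vertical_fov'])/2)
def ray(c,p,fish=False):
    f=f_of(c);u=np.array([p[0]-c['cx'],p[1]-c['cy']])/f
    if fish:
        r=np.linalg.norm(u);s=np.sin(r)/r if r>1e-9 else 1
        d=np.array([u[0]*s,-u[1]*s,-np.cos(r)])
    else: d=np.array([u[0],-u[1],-1])
    E=np.array(c['extrinsics']);R=E[:3,:3]
    return -R.T@E[:3,3],R.T@d
def at(c,p,z,fish=False):
    o,d=ray(c,p,fish);return o+d*(z-o[2])/d[2]
def proj(c,P,fish=False):
    E=np.array(c['extrinsics']);q=E[:3,:3]@np.array(P)+E[:3,3];x=np.array([q[0],-q[1]]);f=f_of(c)
    if fish:
        n=np.linalg.norm(x);x=x/n*np.arctan2(n,-q[2]) if n>1e-9 else x*0
    else: x=x/-q[2]
    return x*f+[c['cx'],c['cy']]
E
cat > a.py <<'E'
from h import *
for n in ['scene','side','wrist']:
    c=cam(n,n+'1.png');print(n,c['vertical_fov'],c['cx'],c['cy'],np.round(ray(c,(c['cx'],c['cy']),n=='wrist'),2).tolist())
    for t,z in [('lock',30),('lever_post',98),('red_key',75),('grey_key',75),('stand',45),('lever',65)]:
        for r in eyes.look_for(n,t)[:4]:
            print(t,np.round(r['position']),round(r['conf'],2),np.round(at(c,r['position'],z,n=='wrist')))
E
PYTHONPATH=.:$PYTHONPATH python3 a.py; ls
```

```text
scene 57.90854146839023 285.9649321351206 210.50290984081684 [[820.74, -339.95, 636.3], [-0.38, 0.57, -0.73]]
lock [256. 148.] 0.73 [315. 281.  30.]
lock [338. 204.] 0.56 [588. 214.  30.]
lever_post [250. 140.] 0.75 [341. 229.  98.]
lever_post [332. 184.] 0.37 [577. 196.  98.]
red_key [239. 333.] 0.56 [ 606. -161.   75.]
red_key [338. 186.] 0.55 [581. 220.  75.]
stand [218. 372.] 0.56 [ 605. -218.   45.]
stand [322. 409.] 0.24 [ 765. -179.   45.]
lever [255. 138.] 0.61 [317. 277.  65.]
side 56.91511010310721 282.35615168338353 207.67345906587371 [[442.18, 796.79, 524.02], [0.14, -0.86, -0.5]]
lock [396. 317.] 0.94 [325. 282.  30.]
lock [267. 282.] 0.83 [564. 233.  30.]
lock [281. 354.] 0.7 [509. 395.  30.]
lever_post [277. 263.] 0.8 [539. 258.  98.]
lever_post [286. 342.] 0.71 [497. 429.  98.]
stand [283. 185.] 0.84 [ 598. -154.   45.]
stand [228. 186.] 0.45 [ 746. -123.   45.]
lever [403. 296.] 0.8 [319. 268.  65.]
lever [286. 344.] 0.79 [499. 403.  65.]
lever [284. 186.] 0.41 [ 587. -114.   65.]
wrist 65.70646984690485 279.5303571978795 208.3976069715478 [[700.28, 68.66, 384.06], [0.0, -0.24, -0.97]]
lock [25. 23.] 0.6 [349. 245.  30.]
lock [163.  23.] 0.58 [568. 197.  30.]
lock [332.  51.] 0.29 [757. 156.  30.]
lever_post [5. 9.] 0.6 [374. 241.  98.]
red_key [202. 322.] 0.61 [ 612. -143.   75.]
stand [214. 306.] 0.82 [ 621. -139.   45.]
lever [3. 4.] 0.58 [329. 271.  65.]
a.py
h.py
pics
```

View pics/scene1.png

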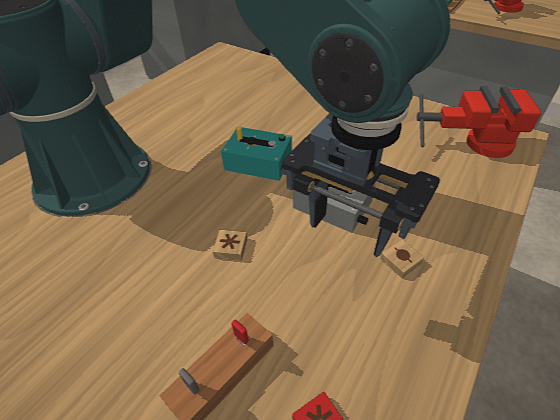

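View pics/side1.png

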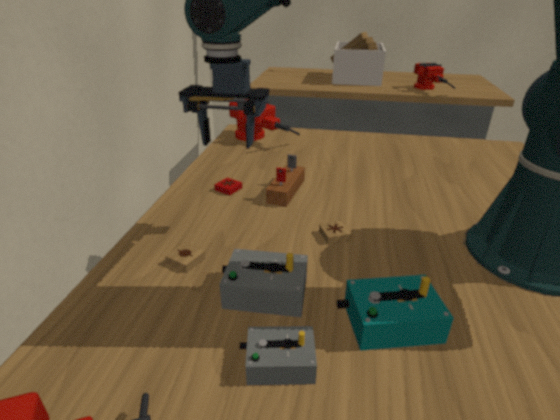

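View pics/wrist1.png

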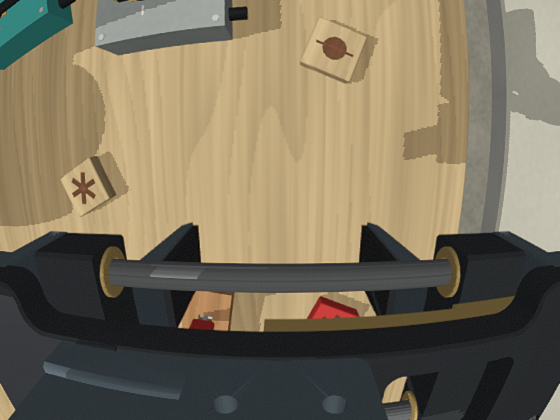

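The side view shows three boxes. The target is the larger grey one at about (265,282), with its lamp at (232,274) and post top at (290,255). The small grey box at (281,354) and the turquoise one at (396,317) are the look-alikes. The red key is in the slot at (281,174), next to the grey key at (292,161).

```bash
cat > b.py <<'E'
from h import *
c=cam('side')
for n,p,z in [('lamp',(232,273),70),('post',(290,256),98),('TL',(229,254),60),('TR',(307,260),60),('BR',(306,292),60),('BL',(224,284),60),('red',(281,168),96),('grey',(292,155),96)]:
    print(n,np.round(at(c,p,z)))
im=c['color'];cv2.imwrite('pics/sc.png',cv2.resize(im[140:320,210:330],None,fx=5,fy=3.3,interpolation=cv2.INTER_CUBIC)[:600,:,::-1])
c=cam('scene')
for n,p,z in [('red',(238,322),96),('grey',(184,371),96),('sL',(161,394),45),('sT',(251,314),45),('sR',(273,334),45)]: print(n,np.round(at(c,p,z)))
E
python3 b.py
```

```text
lamp [622. 265.  70.]
post [520. 233.  98.]
TL [648. 197.  60.]
TR [492. 189.  60.]
BR [484. 281.  60.]
BL [631. 286.  60.]
red [ 604. -157.   96.]
grey [ 588. -255.   96.]
red [ 601. -154.   96.]
grey [ 583. -253.   96.]
sL [ 555. -288.   45.]
sT [ 590. -112.   45.]
sR [ 642. -122.   45.]
```

View pics/sc.png

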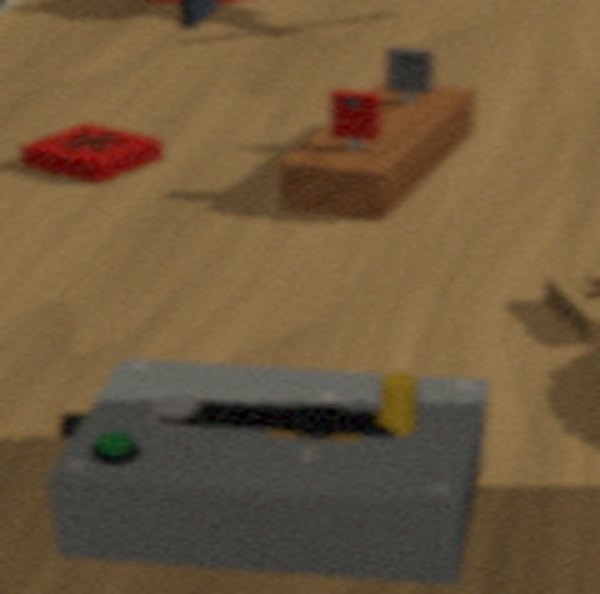

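```bash
python3 -c "
from h import *
s=manip.read_state();print(np.round(s['orientation'],3),s['t'],np.round(s['force'],1))"
```

```text
[[-0.  1.  0.]
 [ 1.  0.  0.]
 [ 0.  0. -1.]] 1.15 [ 0.5 -0.6  0.6]
```

step_arm(
  motion=[
    [0,[47,-35,0],[0,0,0]],
    [0,[95,-70,0],[0,0,0]],
    [0,[142,-105,0],[0,0,0]],
    [0,[190,-140,0],[0,0,0]],
    [0,[190,-140,0],[0,0,0]],
    [0,[190,-140,0],[0,0,0]],
  ],
)

```text
t: 1.9
position: [560.4, 190.0, 214.2]
orientation: [[-0.001, 1.0, 0.001], [1.0, 0.001, 0.0], [0.0, 0.001, -1.0]]
force: [0.2, 0.3, -0.3]
finger_gap: 91.1
finger_force: 0.0
```

```bash
cat > c.py <<'E'
from h import *
s=manip.read_state();print(np.round(s['position'],1),s['t'],np.round(s['qpos'],2))
c=cam('wrist','w2.png')
for t,z in [('lever_post',98),('lever_pivot',68),('lever',66),('lock',60)]:
    for r in eyes.look_for('wrist',t)[:3]: print(t,np.round(r['position']),round(r['conf'],2),np.round(at(c,r['position'],z,True)))
E
python3 c.py
```

```text
[560.4 190.  214.2] 1.9 [ 0.29  0.21  1.96 -0.    0.97  0.29]
lever_post [280. 160.] 0.96 [561. 231.  98.]
lever_post [227.  15.] 0.66 [514. 364.  98.]
lever_post [ 70. 135.] 0.61 [349. 263.  98.]
lever_pivot [ 65. 133.] 0.83 [320. 266.  68.]
lever_pivot [228.  13.] 0.75 [510. 378.  68.]
lever_pivot [280. 160.] 0.73 [562. 228.  68.]
lever [ 67. 133.] 0.86 [321. 267.  66.]
lever [229.  11.] 0.85 [511. 381.  66.]
lever [282. 157.] 0.63 [563. 231.  66.]
lock [ 92. 129.] 0.91 [353. 268.  60.]
lock [287. 159.] 0.82 [569. 229.  60.]
lock [231.  26.] 0.77 [513. 365.  60.]
```

View pics/w2.png

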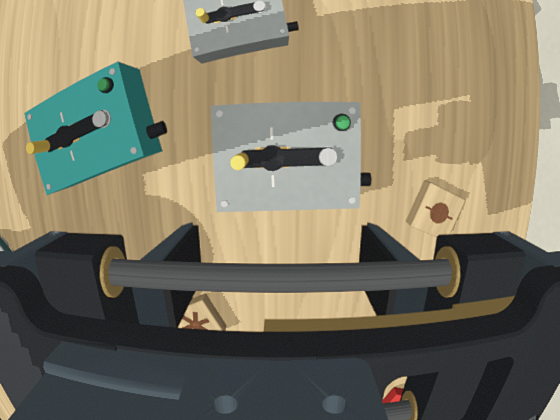

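The close view shows the target box's top corners at (212,107), (360,102), (360,207) and (218,211). The post top is at (237,162), the pivot cap at (328,157), and the lamp at (342,122).

```bash
cat > d.py <<'E'
from h import *
from scipy.optimize import least_squares
c=cam('wrist')
B=[((212,107),(-75,55,60)),((360,102),(75,55,60)),((360,207),(75,-55,60)),((218,211),(-75,-55,60)),((342,122),(55,34,72)),((328,157),(40,0,71))]
def w(v,q):
    C,S=np.cos(v[2]),np.sin(v[2]);return np.array([v[0]+C*q[0]-S*q[1],v[1]+S*q[0]+C*q[1],q[2]])
s=least_squares(lambda v:np.concatenate([proj(c,w(v,q),True)-p for p,q in B]),[564,238,0.03],x_scale=[1,1,.01],loss='soft_l1')
print(s.x,np.round(s.fun,1).reshape(-1,2).tolist())
print('keyhole',w(s.x,(-15,0,60)),'pivot',w(s.x,(40,0,60)),'post',at(c,(237,162),98,True))
E
python3 d.py
```

```text
[5.68817687e+02 2.29452602e+02 3.54920445e-02] [[-2.0, -0.8], [-0.0, -0.5], [0.2, 0.9], [-1.1, 2.0], [1.4, -0.2], [0.7, -0.1]]
keyhole [553.82713396 228.9203329   60.        ] pivot [608.79249625 230.87198554  60.        ] post [523.47124913 228.6260671   98.        ]
```

step_arm(
  motion=[
    [0,[38.5,-37,30],[0,0,0]],
    [0,[38.5,-37,80],[0,0,0]],
    [0,[38.5,-37,120],[0,0,0]],
    [0,[38.5,-37,139],[0,0,0]],
    [150,[38.5,-37,139],[0,0,0]],
    [255,[38.5,-37,139],[0,0,0]],
    [255,[38.5,-37,139],[0,0,0]],
    [255,[38.5,-37,139],[0,0,0]],
    [255,[38.5,-37,139],[0,0,0]],
  ],
)

```text
t: 3.32
position: [523.2, 228.6, 75.3]
orientation: [[-0.0, 1.0, 0.001], [1.0, 0.0, 0.0], [0.0, 0.001, -1.0]]
force: [0.2, 0.8, 0.3]
finger_gap: 44.1
finger_force: 0.0
```

step_arm(
  motion=[
    [255,[0,0,0],[0,0,0]],
    [255,[0,0,0],[0,0,0]],
    [255,[0,0,0],[0,0,0]],
    [255,[0,0,0],[0,0,0]],
    [255,[0,0,0],[0,0,0]],
  ],
)

```text
t: 3.95
position: [522.7, 228.4, 74.8]
orientation: [[0.0, 1.0, -0.001], [1.0, -0.0, -0.0], [-0.0, -0.001, -1.0]]
force: [-2.6, 0.8, 1.6]
finger_gap: 13.2
finger_force: 30.0
```

step_arm(
  motion=[
    [255,[-14.8,1.7,0],[0,0,-10]],
    [255,[-29.1,5.9,0],[0,0,-20]],
    [255,[-42.4,12.6,0],[0,0,-30]],
    [255,[-54.3,21.4,0],[0,0,-40]],
    [255,[-64.6,32.2,0],[0,0,-50]],
    [255,[-72.8,44.6,0],[0,0,-60]],
    [255,[-78.7,58.3,0],[0,0,-70]],
    [255,[-82.2,72.8,0],[0,0,-80]],
    [255,[-83,87.6,0],[0,0,-90]],
    [255,[-83,87.6,0],[0,0,-90]],
  ],
)

```text
t: 5.2
position: [611.4, 146.3, 74.8]
orientation: [[-1.0, -0.002, 0.001], [-0.002, 1.0, 0.001], [-0.001, 0.001, -1.0]]
force: [-0.5, 9.1, 1.0]
finger_gap: 13.3
finger_force: 30.0
```

step_arm(
  motion=[
    [100,[0,0,0],[0,0,0]],
    [100,[0,0,0],[0,0,0]],
    [100,[0,0,-5],[0,0,0]],
    [100,[0,0,-40],[0,0,0]],
    [0,[-10,-50,-90],[0,0,0]],
    [0,[-20,-100,-125],[0,0,0]],
    [0,[-30,-150,-140],[0,0,0]],
    [0,[-40,-205,-140],[0,0,0]],
    [0,[-40,-260,-140],[0,0,0]],
    [0,[-40,-301,-140],[0,0,0]],
  ],
)

```text
t: 6.45
position: [650.4, -157.8, 215.5]
orientation: [[-1.0, 0.001, 0.001], [0.001, 1.0, -0.0], [-0.001, -0.0, -1.0]]
force: [1.1, -0.7, -0.5]
finger_gap: 90.9
finger_force: 0.0
```

step_arm(
  motion=[
    [0,[0,0,0],[0,0,0]],
    [0,[0,0,0],[0,0,0]],
  ],
)

```text
t: 6.7
position: [650.5, -155.3, 215.1]
orientation: [[-1.0, 0.0, -0.0], [0.0, 1.0, 0.0], [0.0, 0.0, -1.0]]
force: [0.6, 1.1, 0.5]
finger_gap: 91.3
finger_force: 0.0
```

```bash
cat > e.py <<'E'
from h import *
s=manip.read_state();print(np.round(s['position'],1),s['t'],np.round(s['qpos'],2))
c=cam('wrist','w3.png')
for t,z in [('red_key',75),('grey_key',75),('stand',45)]:
    for r in eyes.look_for('wrist',t)[:3]: print(t,np.round(r['position']),round(r['conf'],2),np.round(at(c,r['position'],z,True)))
c=cam('side','s3.png')
E
python3 e.py
```

```text
[ 650.5 -155.3  215.1] 6.7 [-0.27  0.33  1.8   0.    1.01 -1.84]
red_key [276. 151.] 0.53 [ 605. -158.   75.]
grey_key [175. 141.] 0.94 [ 593. -257.   75.]
grey_key [539. 168.] 0.66 [610. 164.  75.]
stand [237. 145.] 0.9 [ 599. -199.   45.]
```

View pics/w3.png

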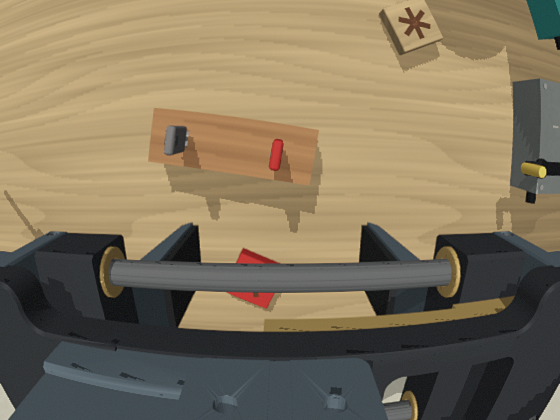

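View pics/s3.png

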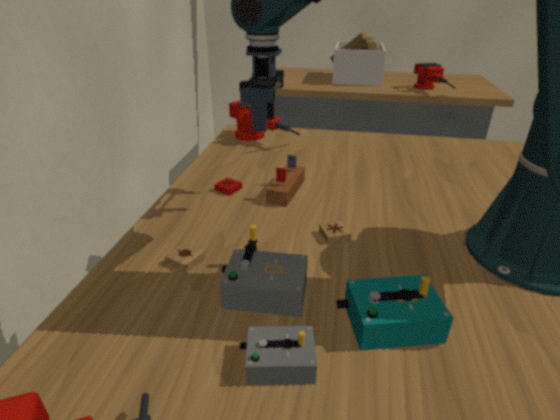

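The lever is swung aside and the keyhole is exposed at (274,268) in the side view. In the wrist view, the red head is seen almost edge-on at (277,154), and the stand's top corners are at (155,108), (318,131), (311,186) and (149,161).

```bash
cat > g.py <<'E'
from h import *
from scipy.optimize import least_squares
c=cam('wrist')
B=[(p,at(c,p,45,True)) for p in [(155,108),(318,131),(311,186),(149,161)]]
P=np.array([b[1][:2] for b in B]);print(np.round(P,1).tolist(),P.mean(0))
d=(P[1]+P[2]-P[0]-P[3]);yaw=np.degrees(np.arctan2(-d[0],d[1]));u=d/np.linalg.norm(d)
print('yaw',yaw,'red slot',P.mean(0)+50*u)
im=c['color'].astype(int);m=((im[...,0]>120)&(im[...,1]<60)).astype(np.uint8);m[:120]=0;m[195:]=0;m[:,:255]=0;m[:,300:]=0
ys,xs=np.nonzero(m);r=cv2.minAreaRect(np.c_[xs,ys].astype(np.float32));b=cv2.boxPoints(r)
print(r,[np.round(at(c,p,96,True),1).tolist() for p in b],at(c,r[0],96,True))
s=cam('side');print('keyhole side',at(s,(274,268.5),60),proj(s,(553.8,228.9,60)))
E
python3 g.py
```

```text
[[556.5, -289.1], [585.3, -114.1], [643.8, -120.5], [614.6, -298.4]] [ 600.03315142 -205.53188257]
yaw -9.325516808535973 red slot [ 608.13531659 -156.19270018]
((275.2320861816406, 154.04037475585938), (9.894952774047852, 30.927085876464844), 9.865806579589844) [[618.7, -164.7, 96.0], [591.5, -159.9, 96.0], [593.0, -151.3, 96.0], [620.3, -156.0, 96.0]] [ 605.79843134 -157.9539557    96.        ]
keyhole side [550.97497418 226.67017686  60.        ] [272.31276968 269.06794543]
```

step_arm(
  motion=[
    [100,[44.5,-1.5,0],[0,0,9.5]],
    [110,[44.5,-1.5,50],[0,0,9.5]],
    [130,[44.5,-1.5,100],[0,0,9.5]],
    [130,[44.5,-1.5,140],[0,0,9.5]],
    [130,[44.5,-1.5,159],[0,0,9.5]],
    [255,[44.5,-1.5,159],[0,0,9.5]],
    [255,[44.5,-1.5,159],[0,0,9.5]],
    [255,[44.5,-1.5,159],[0,0,9.5]],
    [255,[44.5,-1.5,159],[0,0,9.5]],
    [255,[44.5,-1.5,159],[0,0,9.5]],
  ],
)

```text
t: 8.3
position: [606.7, -157.9, 57.0]
orientation: [[-0.986, 0.165, 0.001], [0.165, 0.986, -0.001], [-0.002, -0.001, -1.0]]
force: [-1.1, -7.6, 3.9]
finger_gap: 10.0
finger_force: 30.0
```

step_arm(
  motion=[
    [255,[0,0,0],[0,0,0]],
    [255,[0,0,0],[0,0,0]],
    [255,[0,0,0],[0,0,0]],
  ],
)

```text
t: 8.68
position: [606.7, -157.9, 56.9]
orientation: [[-0.986, 0.165, 0.001], [0.165, 0.986, -0.001], [-0.002, -0.001, -1.0]]
force: [-2.2, -7.6, 4.2]
finger_gap: 9.9
finger_force: 30.0
```

step_arm(
  motion=[
    [255,[0,0,-10],[0,0,0]],
    [255,[0,0,-35],[0,0,0]],
    [255,[0,0,-75],[0,0,0]],
    [255,[0,0,-110],[0,0,0]],
  ],
)

```text
t: 9.18
position: [606.2, -157.1, 167.7]
orientation: [[-0.986, 0.165, 0.001], [0.165, 0.986, -0.0], [-0.001, -0.0, -1.0]]
force: [1.4, 0.1, 0.2]
finger_gap: 9.8
finger_force: 30.0
```

step_arm(
  motion=[
    [255,[10,31,0],[0,0,-2]],
    [255,[25,80,0],[0,0,-4]],
    [255,[42,134,0],[0,0,-6]],
    [255,[59,188,0],[0,0,-8]],
    [255,[76,242,0],[0,0,-10]],
    [255,[92,296,0],[0,0,-11.5]],
    [255,[107,343,0],[0,0,-11.5]],
    [255,[116.6,371.6,0],[0,0,-11.5]],
    [255,[116.6,371.6,0],[0,0,-11.5]],
    [255,[116.6,371.6,0],[0,0,-11.5]],
  ],
)

```text
t: 10.42
position: [552.5, 228.2, 166.1]
orientation: [[-0.999, -0.035, 0.0], [-0.035, 0.999, -0.0], [-0.0, -0.0, -1.0]]
force: [-0.4, 0.1, -0.3]
finger_gap: 10.0
finger_force: 30.0
```

step_arm(
  motion=[
    [255,[0,0,20],[0,0,0]],
    [255,[0,0,40],[0,0,0]],
    [255,[0,0,53],[0,0,0]],
    [255,[0,0,53],[0,0,0]],
  ],
)

```text
t: 10.92
position: [551.7, 228.2, 111.3]
orientation: [[-0.999, -0.035, -0.002], [-0.035, 0.999, -0.001], [0.002, -0.001, -1.0]]
force: [-0.1, 0.1, -1.2]
finger_gap: 9.9
finger_force: 30.0
```

```bash
cat > i.py <<'E'
from h import *
s=manip.read_state();print(np.round(s['position'],1),s['t'],np.round(s['qpos'],2),np.round(s['force'],1))
a=cam('side')['color'][200:310,220:325];cv2.imwrite('pics/c4a.png',cv2.resize(a,None,fx=5,fy=5,interpolation=cv2.INTER_CUBIC)[:,:,::-1])
cam('wrist','w4.png');b=cam('scene','sc4.png')
E
python3 i.py
```

```text
[551.7 228.2 111.3] 10.925 [ 0.35  0.36  1.98 -0.    0.8  -1.25] [-0.1  0.1 -1.2]
```

View pics/c4a.png

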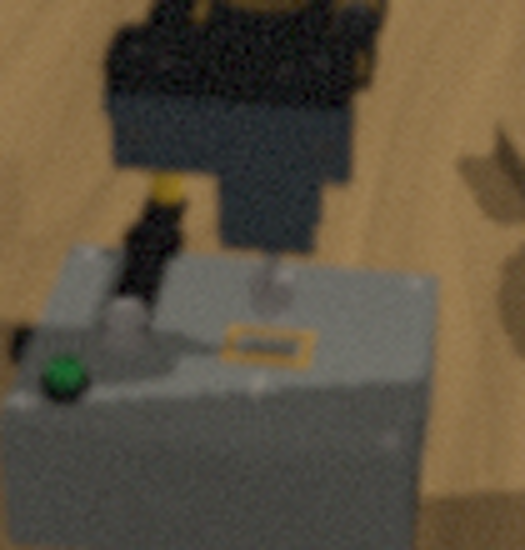

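The side crop shows the key hanging between the fingers, with its tip at about (274,262) in full-image pixels. The brass-rimmed slot is centred at (273.6,269.2).

```bash
cat > j.py <<'E'
from h import *
c=cam('side')
T=manip.read_state()['position']
print('tip pred px',proj(c,(T[0],T[1],T[2]-36)),'neck px',proj(c,(T[0],T[1],T[2]-10)))
for z in (73,75.3,77): print(z,at(c,(274,262.3),z))
print('hole',at(c,(273.6,269.2),60))
s=cv2.imread('pics/sc4.png');c=cam('scene');print(proj(c,(T[0],T[1],T[2]-36)),proj(c,(553.8,228.9,60)))
cv2.imwrite('pics/j.png',cv2.resize(s[130:260,240:400],None,fx=4.5,fy=4.5,interpolation=cv2.INTER_CUBIC))
E
python3 j.py
```

```text
tip pred px [272.75286855 261.7263371 ] neck px [272.68549607 250.39723516]
73 [551.34243003 224.49589284  73.        ]
75.3 [550.78577053 227.41433843  75.3       ]
77 [550.37432655 229.57145039  77.        ]
hole [551.33184353 228.85945641  60.        ]
[328.63305939 178.23788423] [328.49873718 184.26368058]
```

View pics/j.png

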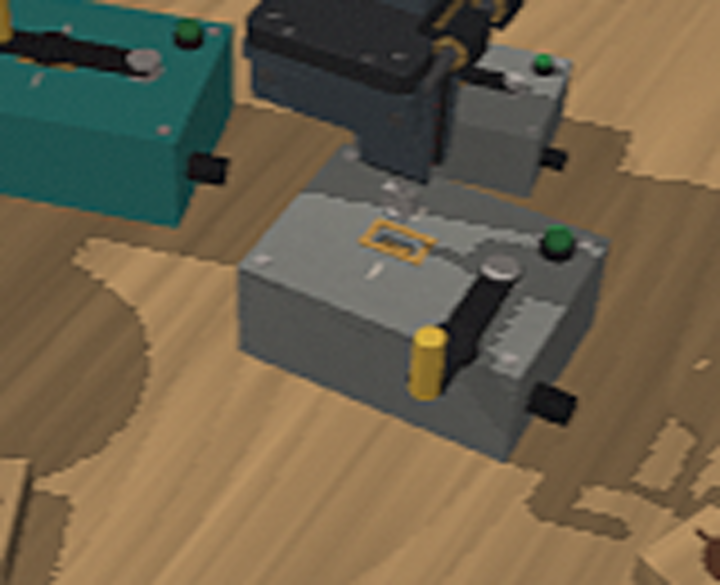

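```bash
python3 -c "
from h import *
c=cam('scene');h=at(c,(328.4,183.6),60);t=at(c,(329.3,177.1),75.3);print(h,t,h-t)"
```

```text
[552.57329683 230.7016323   60.        ] [551.27082895 235.22577155  75.3       ] [  1.30246788  -4.52413926 -15.3       ]
```

step_arm(
  motion=[
    [255,[-1,0.8,0],[0,0,0]],
    [255,[-1,0.8,6],[0,0,0]],
    [255,[-1,0.8,12],[0,0,0]],
    [255,[-1,0.8,16],[0,0,0]],
    [255,[-1,0.8,20],[0,0,0]],
    [255,[-1,0.8,20],[0,0,0]],
  ],
)

```text
t: 11.98
position: [553.2, 229.5, 92.6]
orientation: [[-0.999, -0.035, -0.001], [-0.035, 0.999, -0.0], [0.001, -0.0, -1.0]]
force: [-0.8, 0.2, 0.5]
finger_gap: 9.8
finger_force: 30.0
```

step_arm(
  motion=[
    [255,[0,0,2],[0,0,0]],
    [255,[0,0,4],[0,0,0]],
    [255,[0,0,6],[0,0,0]],
    [255,[0,0,6],[0,0,0]],
  ],
)

```text
t: 12.48
position: [553.3, 229.6, 86.8]
orientation: [[-0.999, -0.035, -0.0], [-0.035, 0.999, -0.0], [0.0, -0.0, -1.0]]
force: [-0.4, 0.3, 0.1]
finger_gap: 9.6
finger_force: 30.0
```

step_arm(
  motion=[
    [255,[0,0,3],[0,0,0]],
    [255,[0,0,6],[0,0,0]],
    [255,[0,0,9],[0,0,0]],
    [255,[0,0,9],[0,0,0]],
  ],
)

```text
t: 12.98
position: [552.7, 229.4, 77.5]
orientation: [[-0.999, -0.035, -0.002], [-0.035, 0.999, -0.0], [0.002, -0.0, -1.0]]
force: [-4.5, -0.7, 2.5]
finger_gap: 9.7
finger_force: 30.0
```

step_arm(
  motion=[
    [255,[0.7,0,1],[0,0,0]],
    [255,[0.7,0,3],[0,0,0]],
    [255,[0.7,0,5],[0,0,0]],
    [255,[0.7,0,5],[0,0,0]],
  ],
)

```text
t: 13.48
position: [553.2, 229.6, 73.2]
orientation: [[-0.999, -0.035, 0.001], [-0.035, 0.999, 0.0], [-0.001, 0.0, -1.0]]
force: [0.5, -1.1, 3.7]
finger_gap: 9.5
finger_force: 30.0
```

step_arm(
  motion=[
    [255,[0.3,0.3,1.5],[0,0,0]],
    [255,[0,-0.2,3],[0,0,0]],
    [255,[0.3,0.3,4.5],[0,0,0]],
    [255,[0,0,6],[0,0,0]],
    [255,[0,0,6],[0,0,0]],
  ],
)

```text
t: 14.1
position: [553.3, 229.9, 67.6]
orientation: [[-0.999, -0.035, 0.001], [-0.035, 0.999, 0.001], [-0.001, 0.001, -1.0]]
force: [-2.0, 0.9, 14.3]
finger_gap: 9.8
finger_force: 30.0
```

step_arm(
  motion=[
    [255,[0.5,0,1],[0,0,2]],
    [255,[-0.5,0,1.5],[0,0,-2]],
    [255,[0.5,0,2],[0,0,2]],
    [255,[0,0,2.5],[0,0,0]],
    [255,[0,0,2.5],[0,0,0]],
  ],
)

```text
t: 14.72
position: [554.0, 230.1, 66.7]
orientation: [[-0.999, -0.035, 0.002], [-0.035, 0.999, 0.001], [-0.002, 0.001, -1.0]]
force: [-7.1, -3.0, 34.3]
finger_gap: 9.8
finger_force: 30.0
```

step_arm(
  motion=[
    [255,[0.3,0,-0.3],[0,0,0]],
    [255,[0.3,0,-0.7],[0,0,0]],
    [255,[0.3,0,-0.7],[0,0,0]],
  ],
)

```text
t: 15.1
position: [553.8, 230.1, 66.9]
orientation: [[-0.999, -0.035, 0.002], [-0.035, 0.999, 0.001], [-0.003, 0.001, -1.0]]
force: [-2.5, -1.6, 24.7]
finger_gap: 10.0
finger_force: 30.0
```

```bash
cat > k.py <<'E'
from h import *
s=manip.read_state();print(np.round(s['position'],1),s['t'],np.round(s['force'],1),np.round(s['torque'],2),np.round(s['qpos'],2))
c=cam('side')
a=c['color'][200:310,220:325];cv2.imwrite('pics/k%d.png'%s['t'],cv2.resize(a,None,fx=5,fy=5,interpolation=cv2.INTER_CUBIC)[:,:,::-1])
E
python3 k.py
```

```text
[553.8 230.1  66.9] 15.1 [-2.5 -1.6 24.7] [-0.06  0.59 -0.09] [ 0.35  0.44  1.99  0.    0.72 -1.25]
```

```bash
ls -t pics|head -1
```

```text
k15.png
```

step_arm(
  motion=[
    [255,[0,0,0],[0,0,6]],
    [255,[0,0,0],[0,0,12]],
    [255,[0,0,0],[0,0,18]],
    [255,[0,0,0],[0,0,24]],
    [255,[0,0,0],[0,0,24]],
  ],
)

```text
t: 15.78
position: [553.9, 229.8, 67.0]
orientation: [[-0.927, 0.376, 0.002], [0.376, 0.927, 0.001], [-0.002, 0.001, -1.0]]
force: [-2.6, -4.8, 25.7]
finger_gap: 9.7
finger_force: 30.0
```

```bash
python3 k.py
```

```text
[553.9 229.8  67. ] 15.775 [-2.6 -4.8 25.7] [-0.88  0.6   0.09] [ 0.35  0.44  1.99 -0.    0.72 -0.83]
```

step_arm(
  motion=[
    [255,[0,0,0],[0,0,8]],
    [255,[0,0,0],[0,0,16]],
    [255,[0,0,0],[0,0,24]],
    [255,[0,0,0],[0,0,32]],
    [255,[0,0,0],[0,0,40]],
    [255,[0,0,0],[0,0,48]],
    [255,[0,0,0],[0,0,55]],
    [255,[0,0,0],[0,0,62]],
    [255,[0,0,0],[0,0,66]],
    [255,[0,0,0],[0,0,66]],
  ],
)

```text
t: 17.08
position: [553.1, 229.2, 66.9]
orientation: [[-0.034, 0.999, 0.001], [0.999, 0.034, -0.001], [-0.001, 0.001, -1.0]]
force: [-7.2, -9.9, 31.2]
finger_gap: 9.7
finger_force: 30.0
```

```bash
python3 k.py
```

```text
[553.1 229.2  66.9] 17.075 [-7.2 -9.9 31.2] [-2.13  1.4   0.16] [ 0.35  0.43  1.99 -0.    0.72  0.32]
```

step_arm(
  motion=[
    [255,[-0.5,-0.4,0],[0,0,3]],
    [255,[-0.5,-0.4,0],[0,0,6]],
    [255,[-0.5,-0.4,0],[0,0,6]],
    [255,[-0.5,-0.4,0],[0,0,6]],
  ],
)

```text
t: 17.62
position: [552.8, 229.2, 66.9]
orientation: [[0.069, 0.998, 0.001], [0.998, -0.069, 0.0], [0.0, 0.001, -1.0]]
force: [-6.7, -4.7, 30.4]
finger_gap: 9.9
finger_force: 30.0
```

```bash
python3 k.py; ls -t pics|head -1
```

```text
[552.8 229.2  66.9] 17.625 [-6.7 -4.7 30.4] [-0.99  1.48  0.19] [ 0.35  0.43  1.99 -0.    0.72  0.42]
k17.png
```

View pics/k17.png

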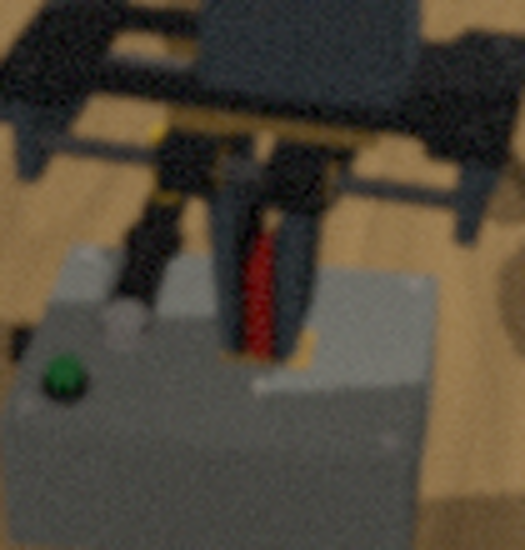

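The crop shows the red head edge-on between the pads, seated at the brass rim, with the lever aside.

```bash
python3 -c "
from h import *
print(job.finish_job())"
```

```text
the job is handed in; nothing more can be done
None
```

I handed the job in at about 17.6 s with the red key pushed home, turned clockwise to about its stop and still gripped. The guard lever is swung aside, and I never touched the grey key or the blocks. The hand-in gave no verdict, so the cylinder angle and final result are inferred from my readings and pictures.

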